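Press the strop's end cap home with the quick clamp

ROBOT

A 6-joint arm with a two-finger parallel gripper is mounted at the origin on the work surface. World frame = base frame: x ahead of the robot, y to its left, z up, the work surface at z = 0. Lengths are in m, angles in rad, forces in N, time in s.
With the tool pointing down it reaches from about 0.35 to 0.775 m from the base axis. Payload 5.5 kg.
Tool frame: the origin (TCP) lies midway between the tips of the shut fingers; the grasp point (between the pads) lies 19 mm behind it; z points along the fingers, y is the direction in which the jaws open and shut (so a half turn about z gives the same grasp; the last joint's range is limited). The gripper opens to 85 mm and grips with 20 to 120 N. Pads are 22 mm wide; open, the fingers measure 114 mm over their backs; the gripper's body (76 mm by 85 mm) begins 54 mm behind the grasp point. The pads swing forward as they close: fully open they stand 13 mm farther back than shut.
Start: joints at [-1.461, 0.313, 0.046, 1.304, 0, 1.431], TCP at [0.142, -0.557, 0.231] pointing down, gripper open.
Joint ranges: [-2.76, 2.76], [-0.86, 1.69], [-1.03, 1.26], [-2.2, 2.34], [-1.47, 1.5], [-3.14, 3.14]. Speed limits (rad/s): [2.57, 2.57, 3.14, 3.14, 3.14, 3.14].

INTERFACE

Orientations are given as [roll, pitch, yaw] about the fixed x, y, z axes, in that order (R = Rz(yaw) Ry(pitch) Rx(roll)).
In Python, from rig import robot gives the robot as it stands.
- The arm moves only by the shell command python3 -m creep 'ROWS' [OPENING] [FORCE]. ROWS is JSON, a list of rows, each a list of 2 entries, a list of its own where there are three numbers: the shift along the tool's x, y, z in cm, then the turn, a rotation vector about the tool's x, y, z in rad. In form: [[[tx, ty, tz], [ax, ay, az]], ...]. A call has exactly 5 rows; each row is the pose to reach, as a shift and turn from the pose commanded when the call began, along the tool's axes at that moment; what a row does not reach only later rows make up. A row lasts 1/8 s, in which the tool goes at most 62.5 mm and 10.7 degrees, less where a joint would pass 70% of its speed; a pose out of reach is approached as far as the arm can. A call with a gripper value outside its range is refused whole. OPENING is the gripper's target within -1 to 1 (shut at 1, half-way at 0, fully open at -1), set as the call begins (- or left out, the last holds). The fingers move at their own pace and stop on an object; FORCE is the grip in N (left out, the last holds). Time passes only in rows, so rows that repeat a pose let the fingers close, or fill a call up. It gives the time, the measured TCP pose, the force and the opening at its end, in the units of the state.
- robot.get_obs(): the state, without advancing time (a new reading comes with each control period).
- robot.get_image(name): name is "scene" or "side" or "wrist"; returns a dict with "pixels" (400x640x3 uint8, red, green, blue), "depth" (400x640 float32, m along the optical axis (not along the pixel's ray), 0 where there is no reading), "mtx" (3x3 intrinsics, pixels), "eye" and "rotation" of the camera in the world. Camera axes: x right, y down, z forward; pixel columns grow to the right and rows downward; lengths in m; the calibration is good to about 2 mm. A picture is of the moment at which its call begins.
- robot.sign_off(): hands the job in, once; it reports no verdict.
The state is a dict: "clock": time; "qpos": joint angles; "dq": joint speeds; "joint_efforts": joint torques, N m; "eef_pos": TCP position; "orientation": TCP orientation; "contact_force": force on the tool from outside, world axes, zero at the start; "torque": the same for the moment, N m; "opening": opening from 0.0 (shut) to 1.0 (fully open).
Only numpy, scipy, OpenCV 4.12 (cv2) and the standard library are available. Lean on these libraries where they do the work, as an engineer would, in place of code of your own. Each camera call takes 0.05 s, during which the arm holds its last target. There are 200 camera calls.

TASK

Pump the trigger of the quick clamp on the bench until its jaw has pressed the loose end cap fully home against the strop board and holds it firmly by itself, with the trigger let back out; stop as soon as the trigger turns stiff, so that the wood is not crushed, and never push hard on anything. Then push the small release lever and slide the clamp's head all the way back to its rear stop, leaving the cap home. Do not disturb the mallet, the battery or the case beside it.

Things in the scene. Friction and masses are not known exactly. Their poses are not given: they have to be found in the camera images.
- clamp: bench-mounted quick bar clamp, fixed. Origin on the bench under its steel rail; x runs level along the rail, FORWARD from the sliding black head to the work; z up. Along x (mm): rear stop block -205 to -193 (56 high), head, rubber jaw pad, end cap, strop board 65 to 215 (70 wide, top 87 high, leather face), fixed jaw 216 to 244 (92 high); all on a plank 470 x 90 x 6.
- head_middle (a point): middle of the top of the black sliding head (140 long, 42 wide, top 86 mm above the bench). It carries two upright steel levers: the tall trigger with a round bar across its top, pivoting 12 mm ahead of this point, and the short flat release lever, pivoting 60 mm behind it. The jaw pad's front face is 100 mm ahead.
- head (a joint): how far the head stands forward of its rear stop, m: 0 = fully back, 0.10 = fully forward. A ratchet lets it go forward (5 to 15 N of drag) and blocks it backward unless the release lever is pushed; with the lever pushed fully, sliding back takes 5 N plus 1 N for each 20 mm/s of speed, and its rear stop is hard: arrive slowly.
- trigger (a joint): trigger angle, rad: 0 = at rest, leaning 0.39 forward; 0.78 = fully back, at its own hard stop. Pushing its bar BACKWARD (-x of the clamp) drives the head FORWARD 16 mm per rad; let go, it springs to rest and the ratchet holds the head, bar a drop back of up to 3 mm. A full stroke gains 7 to 13 mm: several are needed. Its hard stop also feels stiff, but does not mean that the cap is home.
- trigger_bar (a point): centre of the trigger's crossbar (12 mm diameter, 50 long across the clamp, 160 mm above the bench); nothing over 92 mm high in front of it. Push felt here: 4 to 10 N running free, 9 to 16 N while the cap slides, then, once it is home, climbing 3 to 5 N per 10 mm of travel as the pad's spring is squeezed. Firm enough: 22 to 25 N; above about 27 N the wood is crushed. Short jolts of 4 N as teeth catch.
- release (a joint): release lever angle, rad: 0 = at rest (it springs back when let go), 0.45 = pushed fully BACKWARD (-x of the clamp), against its stop. From about 0.35 the ratchet is free. It takes 4 to 8 N and also raises the trigger by 5 mm. Pushing on backward at its end slides the head back with it; when the jaw lets go the head jumps back up to 12 mm.
- release_paddle (a point): middle of the front face of the release lever's flat paddle (26 wide, 26 high, 6 mm thick), about 122 mm above the bench; about 65 mm of free room in front of it, between it and the trigger, down to the head's top.
- pad: rubber jaw pad on the head's front, 40 wide, 34 high, 14 mm thick, centred 68 mm above the bench; it gives way backward up to 17 mm against a spring. Its origin is on the bench surface, 100 mm behind the pad's front face.
- cap: the loose end cap, a dark wooden board 20 thick (along the clamp's x), 84 wide, 42 mm high, origin at its centre (68 mm above the bench), on two dowels that run into the strop board. Its centre is 55 mm ahead of the clamp's origin when fully home; it starts 6 to 12 mm short of that, an open gap, and slides only when pressed with 15 N.
- mallet_center (a point): bystander: middle of the head of a mallet lying on the bench (brown head 60 diameter x 85 mm, wooden handle 190 mm from the head's middle)
- battery_center (a point): bystander: middle of a tool battery, 75 x 110 x 67 mm high, standing on the bench
- case_center (a point): bystander: middle of a small black zipped hard case, 150 x 70 x 45 mm high, lying on the bench

How it is judged:
By the outcome, as a careful person would: the job done as asked, in the order asked, and still so for the second after the job is handed in, with the robot touching nothing.
It also fails if it takes over 69 s, if anything falls off the work surface, if the arm or the gripper's body presses on something with over 40 N, if the wrist force passes 120 N, or if a joint passes its speed limit or range.

## Working session

There is one attempt and no reset: what is moved stays moved. The work goes in short steps, Python scripts to look and compute and a shell command to move; the robot and the scene stay as the last step left them, time stands still between calls to the robot, and variables do not carry over. Pictures are saved under pics/ and viewed, about 8 in all and at most 12, crops included, and the job is handed in when it is done.

```bash
mkdir -p pics; ls
cat > h.py <<'E'
import numpy as np, cv2
from rig import robot
from scipy.spatial.transform import Rotation as R
def snap(cam,name,crop=None,scale=1):
    d=robot.get_image(cam); np.savez(''+name+'.npz',**d)
    im=d['pixels'][:,:,::-1]
    if crop: x0,y0,x1,y1=crop; im=im[y0:y1,x0:x1]
    cv2.imwrite('pics/'+name+'.png',cv2.resize(im,None,fx=scale,fy=scale,interpolation=cv2.INTER_CUBIC)); return d
def pt(d,u,v,z=None):
    K=d['mtx'];r=np.array([(u-K[0,2])/K[0,0],(v-K[1,2])/K[1,1],1.])
    w=d['rotation']@r
    if z is None:
        q=d['depth'][v-1:v+2,u-1:u+2]; q=q[q>0]; s=np.median(q) if q.size else np.nan
    else: s=(z-d['eye'][2])/w[2]
    return d['eye']+s*w
def proj(d,p):
    c=d['rotation'].T@(np.array(p)-d['eye']); q=d['mtx']@c; return q[:2]/q[2]
E
python3 - <<'E'
from h import *
for c in ('scene','side'):
    d=snap(c,c); print(c,d['eye'].round(3),d['rotation'].round(2).tolist())
o=robot.get_obs(); print(o)
E
```

```text
pics
scene [ 0.839 -0.361  0.635] [-2.38, -0.01, 0.55]
side [0.345 0.542 0.48 ] [-2.15, -0.01, -2.67]
{'clock': 0.1, 'qpos': array([-1.46059463e+00,  3.13910090e-01,  4.50712474e-02,  1.30362006e+00,
        8.19343087e-07,  1.43124596e+00]), 'dq': array([-0.00057027, -0.00200836,  0.00339783, -0.00107291,  0.00099103,
       -0.00138813]), 'joint_efforts': array([ 7.74254186e-04, -4.81726599e+01,  2.99243134e+01,  1.27136262e-02,
       -1.43117654e-04, -7.45216710e-06]), 'eef_pos': array([ 0.14208504, -0.5566792 ,  0.23049799]), 'orientation': array([-3.13994636e+00, -2.32071343e-04,  2.49751872e-01]), 'contact_force': array([ 0.55935051, -0.93642349, -0.73084208]), 'torque': array([-0.02972101,  0.02274609, -0.01641584]), 'opening': 0.9988410821561237}
```

View pics/scene.png

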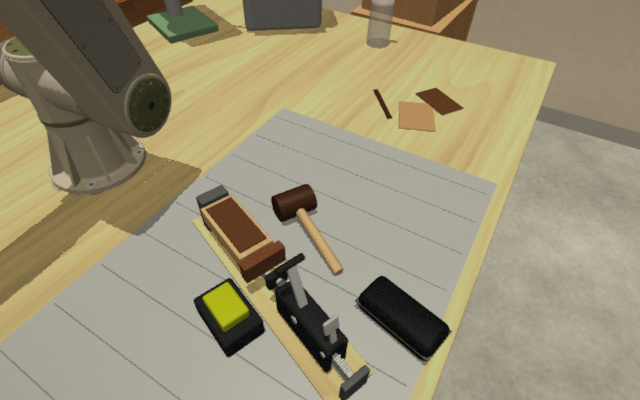

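View pics/side.png

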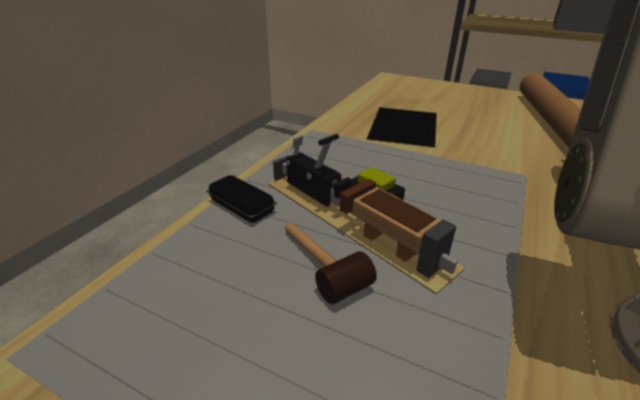

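The scene view shows:
- the clamp, with its rear stop near (355,380), head (310,320), trigger bar (268,279)–(303,260) and release paddle (331,325)
- the cap at (262,262) and the fixed jaw at (212,196)
- the battery at (228,315), mallet head at (294,203) and case at (403,315)

The side view agrees.

```bash
sed -i "s#^def pt#def Rm(d): return R.from_euler('xyz',d['rotation']).as_matrix()\ndef pt#; s#d\['rotation'\]@r#Rm(d)@r#; s#d\['rotation'\].T@#Rm(d).T@#" h.py
python3 - <<'E'
from h import *
d=dict(np.load('scene.npz'))
for n,u,v in [('stop',355,379),('barL',271,277),('barR',301,261),('barM',285,269),('paddle',331,326),('head',300,310),('headrear',330,345),('cap',262,262),('jaw',212,196),('leather',240,228),('battery',228,308),('case',403,312),('mallet',294,200),('handle end',336,267)]:
    print(n,pt(d,u,v).round(3))
im=d['pixels'][:,:,::-1][235:400,220:400]
cv2.imwrite('pics/crop.png',cv2.resize(im,None,fx=4,fy=3.6,interpolation=cv2.INTER_CUBIC)[:600])
# plank clouds: fit rail axis using leather pixels
K=d['mtx'];v,u=np.mgrid[0:400,0:640];z=d['depth']
P=np.stack([(u-K[0,2])/K[0,0]*z,(v-K[1,2])/K[1,1]*z,z],-1)@Rm(d).T+d['eye']
np.save('P.npy',P)
m=(P[...,2]>.078)&(P[...,2]<.095)&(P[...,0]>.2)&(P[...,0]<.9)&(z>0)&(u>190)&(u<360)&(v>180)
q=P[m][:,:2]; print(len(q)); print(cv2.minAreaRect((q*1000).astype(np.float32)))
E
```

```text
stop [ 0.79  -0.152  0.054]
barL [ 0.599 -0.09   0.084]
barR [ 0.653 -0.08   0.158]
barM [ 0.642 -0.106  0.162]
paddle [ 0.735 -0.131  0.124]
head [ 0.673 -0.115  0.084]
headrear [ 0.74  -0.139  0.085]
cap [ 0.568 -0.072  0.082]
jaw [ 0.394 -0.002  0.091]
leather [ 0.49  -0.034  0.086]
battery [ 0.566 -0.165  0.066]
case [ 0.809 -0.01   0.044]
mallet [0.517 0.104 0.054]
handle end [0.663 0.024 0.021]
5188
((564.530517578125, -63.71263122558594), (84.29011535644531, 403.1412353515625), 66.55836486816406)
```

View pics/crop.png

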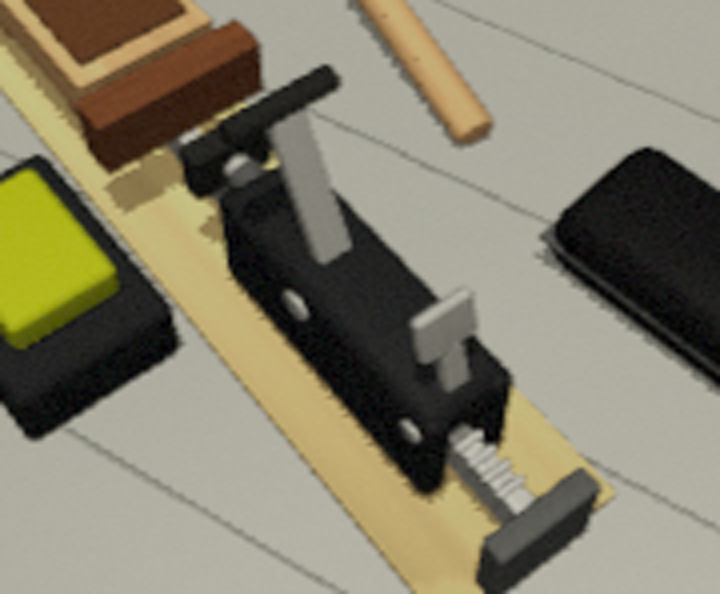

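The enlarged crop shows the bar ends at image (276,274) and (302,257), so its centre is about (289,265). The paddle centre is about (331,325).

Run:
```python
from h import *
d=dict(np.load('scene.npz'));P=np.load('P.npy');v,u=np.mgrid[0:400,0:640]
def rect(zl,zh,ul,uh,vl,vh):
    m=(P[...,2]>zl)&(P[...,2]<zh)&(u>ul)&(u<uh)&(v>vl)&(v<vh)&(d['depth']>0)
    q=(P[m][:,:2]*1000).astype(np.float32); return cv2.minAreaRect(q),q
r,q=rect(.081,.093,190,285,190,268);print('board+jaw+cap',r)
l=cv2.fitLine(q,cv2.DIST_L2,0,.01,.01).ravel();print(l)
for a in (156.5,158,159.2): pass
r2,q2=rect(.079,.092,275,350,282,365);print('head',r2)
r3,q3=rect(.048,.06,340,372,365,399);print('stop',r3)
m=(P[...,2]>.15)&(P[...,2]<.172)&(u>262)&(u<310)&(v>250)&(v<290);b=P[m];print('bar',b.mean(0),cv2.minAreaRect((b[:,:2]*1000).astype(np.float32)))
m=(P[...,2]>.11)&(P[...,2]<.137)&(u>320)&(u<342)&(v>312)&(v<340);b=P[m];print('paddle',b.mean(0),cv2.minAreaRect((b[:,:2]*1000).astype(np.float32)))
```

```text
board+jaw+cap ((475.9989013671875, -25.325180053710938), (84.29011535644531, 208.1745147705078), 66.55836486816406)
[ 9.4240570e-01 -3.3447194e-01  4.8354391e+02 -3.4548042e+01]
head ((687.8121337890625, -110.77645111083984), (42.048797607421875, 138.2893524169922), 68.94871520996094)
stop ((791.0697631835938, -150.51742553710938), (42.461509704589844, 37.52850341796875), 26.917810440063477)
bar [ 0.6440848  -0.09544836  0.16119266] ((644.0848999023438, -94.29783630371094), (50.47929763793945, 14.558627128601074), 68.25357055664062)
paddle [ 0.73439946 -0.1295681   0.12452748] ((733.8282470703125, -128.24203491210938), (25.787586212158203, 10.313836097717285), 70.09564208984375)
```

```bash
python3 -m creep '[[[3.85,-2.27,0],[0,0,-0.168]],[[7.7,-4.54,0],[0,0,-0.336]],[[11.55,-6.81,0],[0,0,-0.504]],[[15.4,-9.08,0],[0,0,-0.672]],[[19.25,-11.35,0],[0,0,-0.84]]]' 1 40
python3 -m creep '[[[4.26,1.35,0],[0,0,-0.168]],[[8.52,2.7,0],[0,0,-0.336]],[[12.78,4.05,0],[0,0,-0.504]],[[17.04,5.4,0],[0,0,-0.672]],[[21.3,6.75,0],[0,0,-0.84]]]'
python3 -m creep '[[[1.84,4.07,0],[0,0,-0.168]],[[3.68,8.14,0],[0,0,-0.336]],[[5.52,12.21,0],[0,0,-0.504]],[[7.36,16.28,0],[0,0,-0.672]],[[9.2,20.35,0],[0,0,-0.845]]]'
cat >> h.py <<'E'
f=np.array([-.9336,.3584,0])
def to(p):
    o=robot.get_obs(); M=R.from_euler('xyz',o['orientation']).as_matrix()
    return (M.T@(np.array(p)-o['eef_pos'])*100).round(2)
E
python3 - <<'E'
from h import *
print(to([.617,-.084,.150])); print(robot.get_obs()['orientation'],robot.get_obs()['qpos'].round(2)); print(to(robot.get_obs()['eef_pos']-f*.01))
E
```

```text
clock: 0.72
eef_pos: [0.3014, -0.3983, 0.231]
orientation: [-3.141, -0.0, 1.095]
contact_force: [0.4, -0.1, 0.9]
opening: 0.002
clock: 1.35
eef_pos: [0.4597, -0.2407, 0.231]
orientation: [-3.141, -0.0, 1.935]
contact_force: [-0.1, 0.5, 0.0]
opening: 0.0
clock: 1.98
eef_pos: [0.6179, -0.0832, 0.2307]
orientation: [-3.141, -0.001, 2.78]
contact_force: [-0.0, -0.9, -0.1]
opening: 0.001
[ 0.05 -0.11  8.07]
[-3.14129928e+00 -7.66383122e-04  2.78046567e+00] [-0.26  0.41  0.19  1.35 -0.    0.1 ]
[-1.   -0.01 -0.  ]
```

```bash
python3 -m creep '[[[0,0,2],[0,0,0]],[[0,0,4],[0,0,0]],[[0,0,6],[0,0,0]],[[0,0,7.5],[0,0,0]],[[0,0,8],[0,0,0]]]'
python3 -m creep '[[[-0.4,0,0],[0,0,0]],[[-0.8,0,0],[0,0,0]],[[-1.2,0,0],[0,0,0]],[[-1.6,0,0],[0,0,0]],[[-2,0,0],[0,0,0]]]'
python3 - <<'E'
from h import *
snap('scene','c1',(220,210,400,345),4)
E
```

```text
clock: 2.6
eef_pos: [0.6164, -0.0843, 0.1499]
orientation: [-3.141, -0.002, 2.775]
contact_force: [1.2, 0.2, 1.1]
opening: 0.003
clock: 3.22
eef_pos: [0.6359, -0.0915, 0.1515]
orientation: [3.142, -0.0, 2.775]
contact_force: [-4.4, 2.0, 2.5]
opening: 0.003
```

View pics/c1.png

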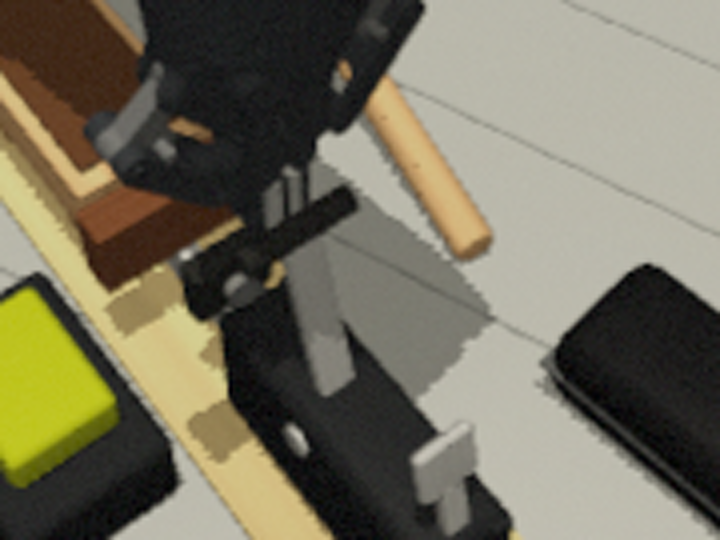

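The fingers are on the bar and centred, with the bar at about (315,220) in the crop. I'll continue the stroke.

```bash
python3 -m creep '[[[-0.3,0,0],[0,0,0]],[[-0.6,0,0],[0,0,0]],[[-0.9,0,0],[0,0,0]],[[-1.2,0,0],[0,0,0]],[[-1.5,0,0],[0,0,0]]]'
python3 -m creep '[[[-0.3,0,0],[0,0,0]],[[-0.6,0,0],[0,0,0]],[[-0.9,0,0],[0,0,0]],[[-1.2,0,0],[0,0,0]],[[-1.5,0,0],[0,0,0]]]'
python3 -m creep '[[[-0.15,0,0],[0,0,0]],[[-0.3,0,0],[0,0,0]],[[-0.45,0,0],[0,0,0]],[[-0.6,0,0],[0,0,0]],[[-0.8,0,0],[0,0,0]]]'
python3 - <<'E'
from h import *
snap('scene','c2',(220,210,400,345),4)
E
```

```text
clock: 3.9
eef_pos: [0.6496, -0.0968, 0.1514]
orientation: [-3.141, -0.001, 2.775]
contact_force: [-4.3, 2.1, 3.3]
opening: 0.004
clock: 4.53
eef_pos: [0.6641, -0.1024, 0.1512]
orientation: [-3.142, -0.0, 2.775]
contact_force: [-4.6, 2.2, 2.3]
opening: -0.001
clock: 5.15
eef_pos: [0.6706, -0.1049, 0.1505]
orientation: [-3.141, -0.002, 2.775]
contact_force: [-5.1, 2.0, -1.9]
opening: -0.0
```

View pics/c2.png

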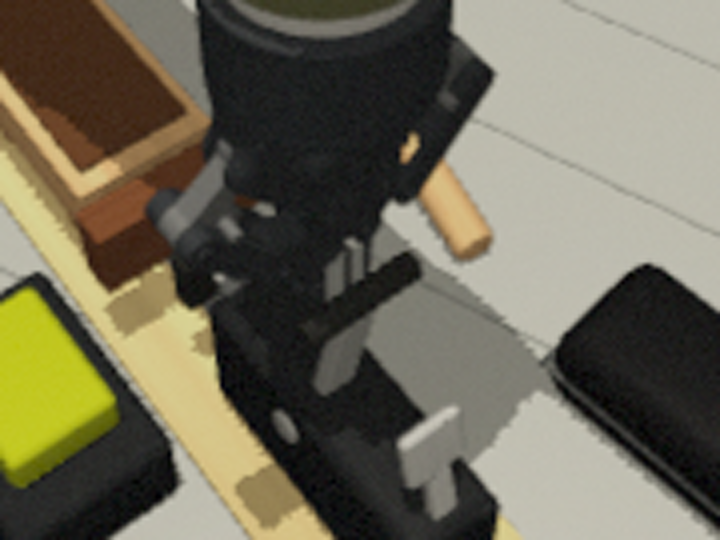

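The trigger is just past upright, and the head has crept forward: the paddle went from (445,460) to (430,450). I'll finish the stroke and measure the head.

```bash
python3 -m creep '[[[-0.15,0,0],[0,0,0]],[[-0.3,0,0],[0,0,0]],[[-0.45,0,0],[0,0,0]],[[-0.6,0,0],[0,0,0]],[[-0.7,0,0],[0,0,0]]]'
cat >> h.py <<'E'
def cloud(d):
    K=d['mtx'];v,u=np.mgrid[0:400,0:640];z=d['depth']
    P=np.stack([(u-K[0,2])/K[0,0]*z,(v-K[1,2])/K[1,1]*z,z],-1)@Rm(d).T+d['eye']
    return P[z>0]
O=np.array([.791,-.1505,0])+f*.199   # clamp origin
lat=np.array([-f[1],f[0],0])
def cl(P): return np.stack([(P-O)@f,(P-O)@lat,P[:,2]],1)*1000
def head(n=None):
    d=robot.get_image('scene') if n is None else dict(np.load(n+'.npz'))
    C=cl(cloud(d)); w=abs(C[:,1])<12
    h=C[(abs(C[:,1])<19)&(C[:,2]>79)&(C[:,2]<92)&(C[:,0]<-60)]; p=C[w&(C[:,2]>113)&(C[:,2]<133)&(C[:,0]<-90)]
    c=C[(abs(C[:,1])<40)&(C[:,2]>82)&(C[:,2]<93)&(C[:,0]>15)&(C[:,0]<75)]
    b=C[(abs(C[:,1])<24)&(C[:,2]>158)&(C[:,2]<175)&(C[:,0]<0)&(C[:,0]>-110)]
    return dict(headrear=np.percentile(h[:,0],[1,3]).round(1),paddle=np.median(p,0).round(1) if len(p) else 0,cap=np.percentile(c[:,0],[0,2,5]).round(1) if len(c) else 0,n=(len(h),len(p),len(c)))
E
python3 - <<'E'
from h import *
print(head('scene'));print(head('c2'));print(head())
E
```

```text
clock: 5.82
eef_pos: [0.6765, -0.1073, 0.1499]
orientation: [-3.141, -0.004, 2.775]
contact_force: [-5.7, 2.3, -2.1]
opening: 0.002
{'headrear': array([-156.1, -154.7]), 'paddle': array([-139.3,    0.7,  124.6]), 'cap': array([36.3, 36.8, 37.3]), 'n': (1262, 160, 612)}
{'headrear': array([-149.3, -147.7]), 'paddle': array([-132. ,    0.4,  125.5]), 'cap': array([17.1, 37.2, 38. ]), 'n': (1087, 157, 412)}
{'headrear': array([-147.6, -146.4]), 'paddle': array([-130.6,    0.7,  124.8]), 'cap': array([17. , 36.9, 37.3]), 'n': (1058, 172, 523)}
```

```bash
python3 -m creep '[[[-0.2,0,0],[0,0,0]],[[-0.4,0,0],[0,0,0]],[[-0.6,0,0],[0,0,0]],[[-0.8,0,0],[0,0,0]],[[-1,0,0],[0,0,0]]]'
python3 -m creep '[[[1,0,0],[0,0,0]],[[2.5,0,0],[0,0,0]],[[4,0,0],[0,0,0]],[[5.5,0,0],[0,0,0]],[[7.0,0,0],[0,0,0]]]'
python3 - <<'E'
from h import *
print(head());print(to([.6164,-.0843,.15]))
E
```

```text
clock: 6.5
eef_pos: [0.6836, -0.1101, 0.1498]
orientation: [-3.141, -0.008, 2.775]
contact_force: [-13.8, 4.6, 3.6]
opening: -0.0
clock: 7.12
eef_pos: [0.6222, -0.0865, 0.1513]
orientation: [-3.141, 0.002, 2.775]
contact_force: [-1.0, 0.7, -0.8]
opening: 0.006
{'headrear': array([-146. , -144.8]), 'paddle': array([-129.2,    0.9,  125.8]), 'cap': array([15.1, 16.6, 18.1]), 'n': (1139, 164, 365)}
[ 0.42 -0.01  0.14]
```

```bash
python3 -m creep '[[[0.7,0,0],[0,0,0]],[[1.2,0,0],[0,0,0]],[[0.3,0,0],[0,0,0]],[[-0.7,0,0],[0,0,0]],[[-1.7,0,0],[0,0,0]]]'
python3 -m creep '[[[-0.4,0,0],[0,0,0]],[[-0.8,0,0],[0,0,0]],[[-1.2,0,0],[0,0,0]],[[-1.6,0,0],[0,0,0]],[[-2,0,0],[0,0,0]]]'
python3 -m creep '[[[-0.3,0,0],[0,0,0]],[[-0.6,0,0],[0,0,0]],[[-0.9,0,0],[0,0,0]],[[-1.2,0,0],[0,0,0]],[[-1.4,0,0],[0,0,0]]]'
python3 - <<'E'
from h import *
print(head());print(to([.6164,-.0843,.15]))
E
```

```text
clock: 7.8
eef_pos: [0.6378, -0.0923, 0.1513]
orientation: [-3.142, -0.002, 2.775]
contact_force: [-4.9, 2.4, 4.4]
opening: -0.002
clock: 8.43
eef_pos: [0.6564, -0.0995, 0.1511]
orientation: [-3.142, -0.001, 2.775]
contact_force: [-4.5, 1.3, 0.7]
opening: 0.0
clock: 9.05
eef_pos: [0.6679, -0.1039, 0.1495]
orientation: [-3.141, -0.005, 2.775]
contact_force: [-6.6, 2.7, -3.1]
opening: 0.004
{'headrear': array([-136.9, -135.7]), 'paddle': array([-119.8,    1.1,  125.3]), 'cap': array([18.8, 25.8, 37.3]), 'n': (951, 160, 396)}
[ 5.54 -0.01 -0.03]
```

```bash
python3 -m creep '[[[1.5,0,0],[0,0,0]],[[3.5,0,0],[0,0,0]],[[5.5,0,0],[0,0,0]],[[6.8,0,0],[0,0,0]],[[7.4,0,0],[0,0,0]]]'
python3 -m creep '[[[0,0,0],[0,0,0]],[[-0.8,0,0],[0,0,0]],[[-1.6,0,0],[0,0,0]],[[-2.4,0,0],[0,0,0]],[[-3.0,0,0],[0,0,0]]]'
python3 -m creep '[[[-0.3,0,0],[0,0,0]],[[-0.6,0,0],[0,0,0]],[[-0.9,0,0],[0,0,0]],[[-1.2,0,0],[0,0,0]],[[-1.5,0,0],[0,0,0]]]'
python3 - <<'E'
from h import *
print(head());print(to([.6164,-.0843,.15]))
E
```

```text
clock: 9.72
eef_pos: [0.601, -0.0782, 0.1517]
orientation: [-3.142, 0.002, 2.775]
contact_force: [-0.7, 0.7, 0.1]
opening: -0.002
clock: 10.35
eef_pos: [0.6283, -0.0887, 0.1511]
orientation: [-3.142, -0.002, 2.775]
contact_force: [-4.7, 1.9, 4.5]
opening: 0.002
clock: 10.98
eef_pos: [0.6423, -0.094, 0.1513]
orientation: [-3.142, -0.001, 2.775]
contact_force: [-5.6, 1.5, 3.6]
opening: -0.002
{'headrear': array([-130.5, -129.1]), 'paddle': array([-113. ,    0.7,  125.4]), 'cap': array([23.1, 24.3, 25.5]), 'n': (864, 167, 285)}
[ 2.79 -0.02  0.13]
```

```bash
python3 -m creep '[[[-0.2,0,0],[0,0,0]],[[-0.4,0,0],[0,0,0]],[[-0.6,0,0],[0,0,0]],[[-0.8,0,0],[0,0,0]],[[-1.0,0,0],[0,0,0]]]'
python3 -m creep '[[[-0.15,0,0],[0,0,0]],[[-0.3,0,0],[0,0,0]],[[-0.45,0,0],[0,0,0]],[[-0.6,0,0],[0,0,0]],[[-0.7,0,0],[0,0,0]]]'
python3 - <<'E'
from h import *
print(head());print(to([.6164,-.0843,.15]))
E
```

```text
clock: 11.65
eef_pos: [0.6502, -0.0971, 0.1506]
orientation: [-3.141, -0.004, 2.775]
contact_force: [-8.2, 2.9, 2.4]
opening: 0.001
clock: 12.28
eef_pos: [0.6556, -0.0991, 0.1495]
orientation: [-3.141, -0.007, 2.775]
contact_force: [-8.6, 3.9, 0.5]
opening: -0.003
{'headrear': array([-127.8, -126.5]), 'paddle': array([-110.5,    0.3,  125. ]), 'cap': array([25.7, 33.9, 38.2]), 'n': (832, 161, 253)}
[ 4.19 -0.02 -0.03]
```

```bash
python3 -m creep '[[[1.5,0,0],[0,0,0]],[[3.5,0,0],[0,0,0]],[[5.5,0,0],[0,0,0]],[[6.5,0,0],[0,0,0]],[[7.0,0,0],[0,0,0]]]'
python3 -m creep '[[[0,0,0],[0,0,0]],[[-0.4,0,0],[0,0,0]],[[-0.8,0,0],[0,0,0]],[[-1.2,0,0],[0,0,0]],[[-1.6,0,0],[0,0,0]]]'
python3 - <<'E'
from h import *
print(head());print(to([.6164,-.0843,.15]))
E
python3 -m creep '[[[-0.2,0,0],[0,0,0]],[[-0.4,0,0],[0,0,0]],[[-0.6,0,0],[0,0,0]],[[-0.8,0,0],[0,0,0]],[[-1.0,0,0],[0,0,0]]]'
```

```text
clock: 12.95
eef_pos: [0.5938, -0.0754, 0.1517]
orientation: [-3.142, 0.002, 2.775]
contact_force: [0.1, -0.2, -0.6]
opening: -0.009
clock: 13.58
eef_pos: [0.6073, -0.0806, 0.1511]
orientation: [-3.141, -0.002, 2.775]
contact_force: [-6.5, 1.5, 3.7]
opening: -0.001
{'headrear': array([-128.2, -127.1]), 'paddle': array([-110.9,    0.9,  125.4]), 'cap': array([24.8, 26.6, 29.3]), 'n': (831, 165, 460)}
[-0.96 -0.02  0.11]
clock: 14.25
eef_pos: [0.6152, -0.0835, 0.1513]
orientation: [-3.141, -0.004, 2.775]
contact_force: [-9.1, 3.1, 7.0]
opening: -0.004
```

```bash
for i in 1; do python3 -m creep '[[[-0.2,0,0],[0,0,0]],[[-0.4,0,0],[0,0,0]],[[-0.6,0,0],[0,0,0]],[[-0.8,0,0],[0,0,0]],[[-1.0,0,0],[0,0,0]]]'; done
python3 -m creep '[[[-0.2,0,0],[0,0,0]],[[-0.4,0,0],[0,0,0]],[[-0.6,0,0],[0,0,0]],[[-0.7,0,0],[0,0,0]],[[-0.8,0,0],[0,0,0]]]'
python3 - <<'E'
from h import *
print(head());print(to([.6164,-.0843,.15]))
E
```

```text
clock: 14.88
eef_pos: [0.625, -0.0873, 0.1513]
orientation: [-3.142, -0.003, 2.775]
contact_force: [-9.4, 3.1, 6.7]
opening: 0.001
clock: 15.5
eef_pos: [0.6327, -0.0902, 0.1513]
orientation: [-3.142, -0.003, 2.775]
contact_force: [-7.6, 2.7, 4.8]
opening: 0.002
{'headrear': array([-123.6, -122.2]), 'paddle': array([-105.9,    0.7,  125.5]), 'cap': array([28.9, 30.1, 31.3]), 'n': (752, 160, 325)}
[ 1.75 -0.03  0.14]
```

```bash
python3 -m creep '[[[-0.15,0,0],[0,0,0]],[[-0.3,0,0],[0,0,0]],[[-0.45,0,0],[0,0,0]],[[-0.6,0,0],[0,0,0]],[[-0.7,0,0],[0,0,0]]]'
python3 -m creep '[[[-0.1,0,0],[0,0,0]],[[-0.2,0,0],[0,0,0]],[[-0.3,0,0],[0,0,0]],[[-0.4,0,0],[0,0,0]],[[-0.5,0,0],[0,0,0]]]'
python3 - <<'E'
from h import *
print(head());print(to([.6164,-.0843,.15]))
snap('side','s1',(300,140,480,290),4)
E
```

```text
clock: 16.18
eef_pos: [0.6392, -0.0927, 0.1511]
orientation: [-3.142, -0.003, 2.775]
contact_force: [-7.0, 3.4, 3.8]
opening: -0.001
clock: 16.8
eef_pos: [0.6431, -0.0942, 0.1505]
orientation: [-3.142, -0.005, 2.775]
contact_force: [-7.9, 3.8, 3.7]
opening: 0.001
{'headrear': array([-120.7, -119.8]), 'paddle': array([-103.5,   -0. ,  124.5]), 'cap': array([30.9, 32.2, 34. ]), 'n': (716, 159, 241)}
[ 2.85 -0.03  0.07]
```

View pics/s1.png

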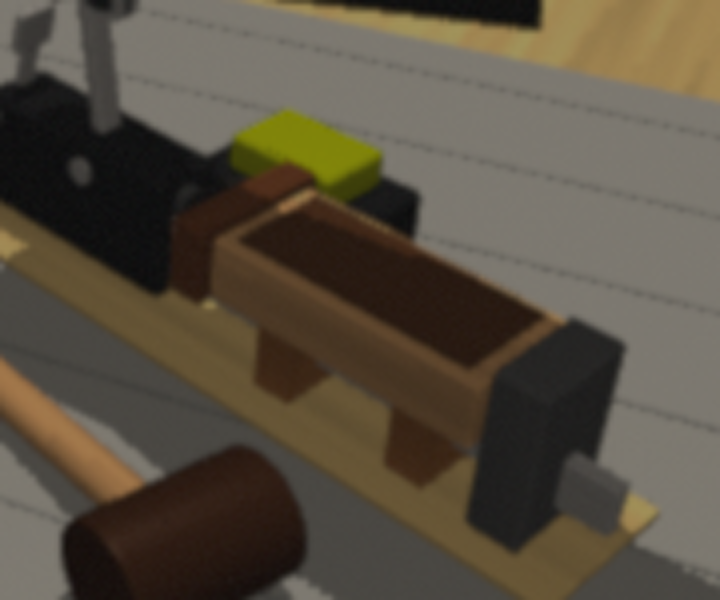

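The side view shows the cap at or within a millimetre or two of the board, with no clear gap at (215,270). The push is still about 9 N, so I'll carry on in small steps.

```bash
python3 -m creep '[[[-0.1,0,0],[0,0,0]],[[-0.2,0,0],[0,0,0]],[[-0.35,0,0],[0,0,0]],[[-0.5,0,0],[0,0,0]],[[-0.6,0,0],[0,0,0]]]'
cat >> h.py <<'E'
def capside():
    C=cl(cloud(robot.get_image('side')))
    c=C[(abs(C[:,1])<43)&(C[:,2]>50)&(C[:,2]<95)&(C[:,0]>20)&(C[:,0]<120)]
    s=c[(c[:,1]<-38)|(c[:,1]>38)]   # cap sides beyond the 70 wide board
    return np.percentile(s[:,0],[1,5,50,95,99]).round(1),len(s)
E
python3 - <<'E'
from h import *
print(head());print(to([.6164,-.0843,.15]));print(capside())
E
```

```text
clock: 17.52
eef_pos: [0.6477, -0.096, 0.1496]
orientation: [-3.141, -0.008, 2.775]
contact_force: [-9.6, 3.9, 0.4]
opening: -0.0
{'headrear': array([-120.2, -118.9]), 'paddle': array([-102.6,    1.1,  125.1]), 'cap': array([16.7, 34.2, 43.3]), 'n': (701, 160, 195)}
[ 3.35 -0.03 -0.02]
(array([46.9, 47.6, 57.4, 65.6, 66.4]), 165)
```

```bash
python3 -m creep '[[[1.5,0,0],[0,0,0]],[[3.5,0,0],[0,0,0]],[[5.5,0,0],[0,0,0]],[[6.5,0,0],[0,0,0]],[[7.0,0,0],[0,0,0]]]'
python3 -m creep '[[[0,0,0],[0,0,0]],[[-0.4,0,0],[0,0,0]],[[-0.8,0,0],[0,0,0]],[[-1.2,0,0],[0,0,0]],[[-1.4,0,0],[0,0,0]]]'
python3 -m creep '[[[-0.1,0,0],[0,0,0]],[[-0.2,0,0],[0,0,0]],[[-0.3,0,0],[0,0,0]],[[-0.4,0,0],[0,0,0]],[[-0.5,0,0],[0,0,0]]]'
python3 - <<'E'
from h import *
print(head());print(to([.6164,-.0843,.15]))
E
```

```text
clock: 18.25
eef_pos: [0.5861, -0.0724, 0.1516]
orientation: [3.142, 0.002, 2.775]
contact_force: [-0.1, -0.2, -0.4]
opening: -0.003
clock: 18.88
eef_pos: [0.5981, -0.0771, 0.1511]
orientation: [-3.141, -0.002, 2.775]
contact_force: [-4.5, 2.0, 4.6]
opening: -0.002
clock: 19.5
eef_pos: [0.6016, -0.0784, 0.1513]
orientation: [-3.141, -0.003, 2.775]
contact_force: [-6.7, 2.9, 5.8]
opening: -0.003
{'headrear': array([-121. , -119.4]), 'paddle': array([-1.030e+02,  1.000e-01,  1.246e+02]), 'cap': array([15.4, 33.3, 36.2]), 'n': (705, 157, 450)}
[-1.59 -0.03  0.12]
```

```bash
python3 -m creep '[[[-0.12,0,0],[0,0,0]],[[-0.24,0,0],[0,0,0]],[[-0.36,0,0],[0,0,0]],[[-0.48,0,0],[0,0,0]],[[-0.6,0,0],[0,0,0]]]'
python3 -m creep '[[[-0.12,0,0],[0,0,0]],[[-0.24,0,0],[0,0,0]],[[-0.36,0,0],[0,0,0]],[[-0.48,0,0],[0,0,0]],[[-0.6,0,0],[0,0,0]]]'
```

```text
clock: 20.18
eef_pos: [0.6064, -0.0801, 0.1513]
orientation: [-3.141, -0.005, 2.775]
contact_force: [-10.6, 4.8, 8.3]
opening: -0.0
clock: 20.8
eef_pos: [0.6118, -0.0822, 0.1514]
orientation: [-3.141, -0.005, 2.775]
contact_force: [-9.9, 4.2, 7.9]
opening: -0.002
```

```bash
python3 -m creep '[[[-0.12,0,0],[0,0,0]],[[-0.24,0,0],[0,0,0]],[[-0.36,0,0],[0,0,0]],[[-0.48,0,0],[0,0,0]],[[-0.6,0,0],[0,0,0]]]'
python3 -m creep '[[[-0.12,0,0],[0,0,0]],[[-0.24,0,0],[0,0,0]],[[-0.36,0,0],[0,0,0]],[[-0.48,0,0],[0,0,0]],[[-0.6,0,0],[0,0,0]]]'
python3 - <<'E'
from h import *
print(head());print(capside())
E
```

```text
clock: 21.42
eef_pos: [0.6173, -0.0843, 0.1514]
orientation: [-3.141, -0.005, 2.775]
contact_force: [-9.6, 4.4, 6.8]
opening: 0.001
clock: 22.05
eef_pos: [0.6228, -0.0863, 0.1515]
orientation: [-3.142, -0.005, 2.775]
contact_force: [-12.1, 4.4, 9.2]
opening: 0.003
{'headrear': array([-116.9, -115.8]), 'paddle': array([-99.7,   0.6, 124.5]), 'cap': array([15.3, 17.5, 32.9]), 'n': (647, 161, 380)}
(array([46.3, 47.6, 57.8, 65.5, 66.5]), 166)
```

```bash
python3 -m creep '[[[-0.12,0,0],[0,0,0]],[[-0.24,0,0],[0,0,0]],[[-0.36,0,0],[0,0,0]],[[-0.48,0,0],[0,0,0]],[[-0.6,0,0],[0,0,0]]]'
python3 -m creep '[[[-0.12,0,0],[0,0,0]],[[-0.24,0,0],[0,0,0]],[[-0.36,0,0],[0,0,0]],[[-0.48,0,0],[0,0,0]],[[-0.6,0,0],[0,0,0]]]'
```

```text
clock: 22.78
eef_pos: [0.6283, -0.0884, 0.1516]
orientation: [-3.141, -0.006, 2.775]
contact_force: [-11.4, 4.7, 9.5]
opening: -0.004
clock: 23.4
eef_pos: [0.6336, -0.0905, 0.1513]
orientation: [-3.141, -0.006, 2.775]
contact_force: [-11.3, 4.8, 8.9]
opening: 0.001
```

```bash
python3 - <<'E'
from h import *
print(head());print(capside())
E
python3 -m creep '[[[-0.12,0,0],[0,0,0]],[[-0.24,0,0],[0,0,0]],[[-0.36,0,0],[0,0,0]],[[-0.48,0,0],[0,0,0]],[[-0.6,0,0],[0,0,0]]]'
python3 - <<'E'
from h import *
print(head());print(capside())
E
```

```text
{'headrear': array([-115.2, -114.3]), 'paddle': array([-97.7,   0.5, 124.2]), 'cap': array([15. , 15.8, 17.6]), 'n': (622, 156, 330)}
(array([46.2, 47.7, 57.4, 65.6, 66.2]), 164)
clock: 24.12
eef_pos: [0.6378, -0.0921, 0.1506]
orientation: [-3.141, -0.01, 2.776]
contact_force: [-13.6, 5.3, 7.7]
opening: 0.001
{'headrear': array([-114.5, -113.5]), 'paddle': array([-96.8,   0. , 125.2]), 'cap': array([15. , 16. , 16.6]), 'n': (612, 165, 305)}
(array([46.4, 47.9, 57.1, 65.6, 66.3]), 164)
```

```bash
python3 -m creep '[[[-0.12,0,0],[0,0,0]],[[-0.24,0,0],[0,0,0]],[[-0.36,0,0],[0,0,0]],[[-0.48,0,0],[0,0,0]],[[-0.5,0,0],[0,0,0]]]'
python3 - <<'E'
from h import *
print(head())
E
```

```text
clock: 24.85
eef_pos: [0.6429, -0.0941, 0.1494]
orientation: [-3.141, -0.01, 2.775]
contact_force: [-10.6, 3.9, 1.1]
opening: 0.005
{'headrear': array([-115.5, -114.5]), 'paddle': array([-97.8,   0.6, 125. ]), 'cap': array([15. , 16.1, 17.5]), 'n': (623, 160, 258)}
```

```bash
python3 -m creep '[[[1.5,0,0],[0,0,0]],[[3.5,0,0],[0,0,0]],[[5.5,0,0],[0,0,0]],[[6.6,0,0],[0,0,0]],[[7.0,0,0],[0,0,0]]]'
python3 -m creep '[[[0,0,0],[0,0,0]],[[-0.4,0,0],[0,0,0]],[[-0.8,0,0],[0,0,0]],[[-1.2,0,0],[0,0,0]],[[-1.4,0,0],[0,0,0]]]'
python3 - <<'E'
from h import *
print(head());print(capside())
E
python3 -m creep '[[[-0.1,0,0],[0,0,0]],[[-0.2,0,0],[0,0,0]],[[-0.3,0,0],[0,0,0]],[[-0.4,0,0],[0,0,0]],[[-0.5,0,0],[0,0,0]]]'
```

```text
clock: 25.52
eef_pos: [0.5823, -0.071, 0.1516]
orientation: [3.142, 0.002, 2.775]
contact_force: [0.6, -0.3, -0.3]
opening: 0.004
clock: 26.15
eef_pos: [0.5932, -0.0752, 0.1511]
orientation: [-3.141, -0.004, 2.775]
contact_force: [-8.1, 2.9, 6.2]
opening: 0.001
{'headrear': array([-116.2, -115. ]), 'paddle': array([-98.6,   1.3, 125. ]), 'cap': array([15.1, 16.8, 19.3]), 'n': (631, 163, 463)}
(array([46.3, 47.9, 57.4, 65.9, 66.3]), 166)
clock: 26.88
eef_pos: [0.5968, -0.0765, 0.1512]
orientation: [-3.141, -0.006, 2.775]
contact_force: [-10.6, 4.4, 8.4]
opening: 0.001
```

```bash
python3 -m creep '[[[-0.12,0,0],[0,0,0]],[[-0.24,0,0],[0,0,0]],[[-0.36,0,0],[0,0,0]],[[-0.48,0,0],[0,0,0]],[[-0.6,0,0],[0,0,0]]]'
python3 -m creep '[[[-0.12,0,0],[0,0,0]],[[-0.24,0,0],[0,0,0]],[[-0.36,0,0],[0,0,0]],[[-0.48,0,0],[0,0,0]],[[-0.6,0,0],[0,0,0]]]'
```

```text
clock: 27.5
eef_pos: [0.6013, -0.0782, 0.1512]
orientation: [-3.141, -0.008, 2.775]
contact_force: [-13.3, 4.8, 9.7]
opening: 0.001
clock: 28.12
eef_pos: [0.6061, -0.0799, 0.1513]
orientation: [-3.141, -0.009, 2.776]
contact_force: [-16.2, 5.7, 11.8]
opening: 0.001
```

```bash
python3 -m creep '[[[-0.08,0,-0.05],[0,0,0]],[[-0.16,0,-0.1],[0,0,0]],[[-0.24,0,-0.14],[0,0,0]],[[-0.32,0,-0.18],[0,0,0]],[[-0.4,0,-0.2],[0,0,0]]]'
```

```text
clock: 28.75
eef_pos: [0.6092, -0.0812, 0.1522]
orientation: [-3.141, -0.011, 2.776]
contact_force: [-15.1, 5.9, 7.2]
opening: 0.003
```

```bash
python3 -m creep '[[[-0.08,0,-0.05],[0,0,0]],[[-0.16,0,-0.1],[0,0,0]],[[-0.24,0,-0.14],[0,0,0]],[[-0.32,0,-0.18],[0,0,0]],[[-0.4,0,-0.2],[0,0,0]]]'
```

```text
clock: 29.38
eef_pos: [0.6123, -0.0824, 0.153]
orientation: [-3.141, -0.013, 2.776]
contact_force: [-14.7, 5.9, 2.4]
opening: 0.002
```

```bash
python3 -m creep '[[[-0.08,0,-0.03],[0,0,0]],[[-0.16,0,-0.06],[0,0,0]],[[-0.24,0,-0.08],[0,0,0]],[[-0.32,0,-0.1],[0,0,0]],[[-0.4,0,-0.12],[0,0,0]]]'
```

```text
clock: 30.0
eef_pos: [0.6156, -0.0836, 0.1536]
orientation: [-3.141, -0.015, 2.776]
contact_force: [-15.1, 6.2, 0.7]
opening: 0.001
```

```bash
python3 -m creep '[[[-0.1,0,-0.02],[0,0,0]],[[-0.2,0,-0.04],[0,0,0]],[[-0.3,0,-0.06],[0,0,0]],[[-0.4,0,-0.08],[0,0,0]],[[-0.5,0,-0.1],[0,0,0]]]'
```

```text
clock: 30.62
eef_pos: [0.6198, -0.0853, 0.154]
orientation: [-3.141, -0.016, 2.776]
contact_force: [-14.8, 6.7, -1.0]
opening: 0.0
```

```bash
python3 -m creep '[[[-0.08,0,-0.01],[0,0,0]],[[-0.16,0,-0.02],[0,0,0]],[[-0.24,0,-0.03],[0,0,0]],[[-0.32,0,-0.04],[0,0,0]],[[-0.4,0,-0.05],[0,0,0]]]'
python3 - <<'E'
from h import *
print(head());print(capside())
E
```

```text
clock: 31.25
eef_pos: [0.6229, -0.0864, 0.1541]
orientation: [-3.141, -0.018, 2.776]
contact_force: [-16.6, 6.5, -1.5]
opening: 0.001
{'headrear': array([-112.2, -111.5]), 'paddle': array([-95. ,   0.4, 124.3]), 'cap': array([15.1, 16.7, 18. ]), 'n': (577, 144, 436)}
(array([46.8, 47.9, 57.4, 65.5, 66.3]), 161)
```

```bash
python3 -m creep '[[[-0.1,0,0],[0,0,0]],[[-0.2,0,0],[0,0,0]],[[-0.3,0,0],[0,0,0]],[[-0.4,0,0],[0,0,0]],[[-0.5,0,0],[0,0,0]]]'
```

```text
clock: 31.98
eef_pos: [0.6284, -0.0886, 0.1539]
orientation: [-3.141, -0.016, 2.776]
contact_force: [-12.9, 5.8, -4.2]
opening: 0.001
```

```bash
python3 -m creep '[[[-0.08,0,0],[0,0,0]],[[-0.16,0,0],[0,0,0]],[[-0.24,0,0],[0,0,0]],[[-0.32,0,0],[0,0,0]],[[-0.4,0,0],[0,0,0]]]'
```

```text
clock: 32.6
eef_pos: [0.6313, -0.0897, 0.1537]
orientation: [-3.141, -0.018, 2.776]
contact_force: [-16.4, 6.7, -3.7]
opening: 0.003
```

```bash
python3 -m creep '[[[-0.08,0,0.01],[0,0,0]],[[-0.16,0,0.02],[0,0,0]],[[-0.24,0,0.03],[0,0,0]],[[-0.32,0,0.04],[0,0,0]],[[-0.4,0,0.05],[0,0,0]]]'
```

```text
clock: 33.22
eef_pos: [0.6348, -0.0911, 0.1532]
orientation: [-3.141, -0.019, 2.776]
contact_force: [-15.2, 6.8, -2.3]
opening: -0.002
```

```bash
python3 -m creep '[[[-0.08,0,0.01],[0,0,0]],[[-0.16,0,0.02],[0,0,0]],[[-0.24,0,0.03],[0,0,0]],[[-0.28,0,0.04],[0,0,0]],[[-0.3,0,0.05],[0,0,0]]]';python3 - <<'E'
from h import *
print(head())
E
```

```text
clock: 33.85
eef_pos: [0.6371, -0.0919, 0.1527]
orientation: [-3.141, -0.02, 2.776]
contact_force: [-18.5, 7.7, -1.3]
opening: 0.001
{'headrear': array([-112.2, -111.3]), 'paddle': array([-94.9,   0.2, 123.8]), 'cap': array([15. , 15.6, 16.8]), 'n': (584, 144, 336)}
```

```bash
python3 -m creep '[[[1.5,0,0],[0,0,0]],[[3.5,0,0],[0,0,0]],[[5.5,0,0.05],[0,0,0]],[[6.6,0,0.1],[0,0,0]],[[7.0,0,0.1],[0,0,0]]]'
python3 -m creep '[[[-0.3,0,0],[0,0,0]],[[-0.7,0,0],[0,0,0]],[[-1.1,0,0],[0,0,0]],[[-1.3,0,0],[0,0,0]],[[-1.4,0,0],[0,0,0]]]'
python3 - <<'E'
from h import *
print(head());print(capside())
E
```

```text
clock: 34.52
eef_pos: [0.5804, -0.0702, 0.1563]
orientation: [3.142, 0.002, 2.775]
contact_force: [0.7, 0.1, 0.5]
opening: 0.003
clock: 35.15
eef_pos: [0.5917, -0.0747, 0.1558]
orientation: [-3.141, -0.003, 2.775]
contact_force: [-6.4, 2.1, 5.7]
opening: -0.002
{'headrear': array([-116.1, -114.9]), 'paddle': array([-98.5,   0.8, 125.3]), 'cap': array([15.1, 16.2, 20.9]), 'n': (639, 165, 482)}
(array([46.7, 47.3, 57.6, 65.7, 66. ]), 166)
```

```bash
python3 -m creep '[[[-0.2,0,-0.03],[0,0,0]],[[-0.4,0,-0.06],[0,0,0]],[[-0.6,0,-0.1],[0,0,0]],[[-0.8,0,-0.15],[0,0,0]],[[-1.0,0,-0.2],[0,0,0]]]'
python3 -m creep '[[[-0.2,0,-0.04],[0,0,0]],[[-0.4,0,-0.08],[0,0,0]],[[-0.6,0,-0.12],[0,0,0]],[[-0.8,0,-0.16],[0,0,0]],[[-1.0,0,-0.2],[0,0,0]]]'
python3 - <<'E'
from h import *
print(head())
E
```

```text
clock: 35.88
eef_pos: [0.599, -0.0774, 0.158]
orientation: [-3.141, -0.007, 2.775]
contact_force: [-13.0, 4.7, 10.1]
opening: 0.001
clock: 36.5
eef_pos: [0.6069, -0.0803, 0.1599]
orientation: [-3.141, -0.01, 2.776]
contact_force: [-15.9, 6.1, 12.6]
opening: 0.001
{'headrear': array([-115. , -113.8]), 'paddle': array([-97.4,   0.8, 125.7]), 'cap': array([15. , 16. , 18.4]), 'n': (612, 158, 541)}
```

```bash
python3 -m creep '[[[-0.16,0,-0.04],[0,0,0]],[[-0.32,0,-0.08],[0,0,0]],[[-0.48,0,-0.12],[0,0,0]],[[-0.64,0,-0.14],[0,0,0]],[[-0.8,0,-0.16],[0,0,0]]]'
python3 - <<'E'
from h import *
print(head()); snap('scene','c3',(220,210,400,345),4)
E
```

```text
clock: 37.17
eef_pos: [0.6142, -0.0831, 0.1615]
orientation: [-3.141, -0.01, 2.776]
contact_force: [-16.7, 6.5, 11.9]
opening: -0.006
{'headrear': array([-114.1, -112.9]), 'paddle': array([-96.1,   0.9, 124.6]), 'cap': array([15.2, 16.9, 20.3]), 'n': (598, 152, 552)}
```

View pics/c3.png

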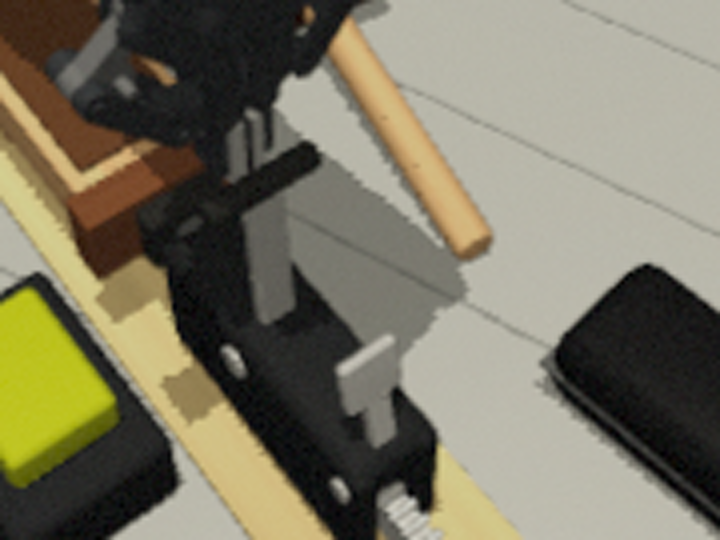

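The fingers are still squarely on the bar and the trigger is nearly upright. The cap stays against the board.

```bash
python3 -m creep '[[[-0.12,0,0],[0,0,0]],[[-0.24,0,0],[0,0,0]],[[-0.36,0,0],[0,0,0]],[[-0.48,0,0],[0,0,0]],[[-0.6,0,0],[0,0,0]]]'
```

```text
clock: 37.9
eef_pos: [0.62, -0.0853, 0.1617]
orientation: [-3.141, -0.009, 2.776]
contact_force: [-15.2, 5.5, 12.2]
opening: -0.0
```

```bash
python3 -m creep '[[[-0.1,0,0.02],[0,0,0]],[[-0.2,0,0.04],[0,0,0]],[[-0.3,0,0.06],[0,0,0]],[[-0.4,0,0.08],[0,0,0]],[[-0.5,0,0.1],[0,0,0]]]'
```

```text
clock: 38.52
eef_pos: [0.6245, -0.087, 0.1608]
orientation: [-3.141, -0.01, 2.776]
contact_force: [-16.6, 5.9, 13.2]
opening: -0.001
```

```bash
python3 -m creep '[[[-0.1,0,0],[0,0,0]],[[-0.2,0,0],[0,0,0]],[[-0.3,0,0],[0,0,0]],[[-0.4,0,0],[0,0,0]],[[-0.5,0,0],[0,0,0]]]'
```

```text
clock: 39.15
eef_pos: [0.6296, -0.089, 0.1599]
orientation: [-3.141, -0.009, 2.776]
contact_force: [-13.3, 5.6, 8.7]
opening: -0.003
```

```bash
python3 -m creep '[[[-0.1,0,0],[0,0,0]],[[-0.2,0,0],[0,0,0]],[[-0.3,0,0],[0,0,0]],[[-0.4,0,0],[0,0,0]],[[-0.5,0,0],[0,0,0]]]'
python3 - <<'E'
from h import *
print(head())
E
```

```text
clock: 39.78
eef_pos: [0.6337, -0.0905, 0.1596]
orientation: [-3.141, -0.011, 2.776]
contact_force: [-14.5, 6.4, 6.7]
opening: 0.0
{'headrear': array([-113., -112.]), 'paddle': array([-95.3,   0.2, 124. ]), 'cap': array([15.1, 15.7, 17.3]), 'n': (584, 142, 418)}
```

```bash
python3 -m creep '[[[-0.1,0,0.02],[0,0,0]],[[-0.2,0,0.04],[0,0,0]],[[-0.3,0,0.06],[0,0,0]],[[-0.4,0,0.1],[0,0,0]],[[-0.5,0,0.14],[0,0,0]]]'
```

```text
clock: 40.45
eef_pos: [0.6385, -0.0923, 0.1586]
orientation: [-3.141, -0.01, 2.776]
contact_force: [-15.9, 5.8, 9.3]
opening: 0.003
```

```bash
python3 -m creep '[[[-0.08,0,0.03],[0,0,0]],[[-0.16,0,0.06],[0,0,0]],[[-0.24,0,0.09],[0,0,0]],[[-0.28,0,0.12],[0,0,0]],[[-0.3,0,0.14],[0,0,0]]]'
python3 - <<'E'
from h import *
print(head())
E
```

```text
clock: 41.08
eef_pos: [0.6416, -0.0935, 0.1578]
orientation: [-3.141, -0.009, 2.776]
contact_force: [-15.1, 5.7, 12.4]
opening: 0.002
{'headrear': array([-111.4, -110.4]), 'paddle': array([-94. ,   0.5, 123.8]), 'cap': array([15.3, 15.9, 17.1]), 'n': (559, 142, 366)}
```

```bash
python3 -m creep '[[[-0.08,0,0],[0,0,0]],[[-0.16,0,0],[0,0,0]],[[-0.24,0,0],[0,0,0]],[[-0.32,0,0],[0,0,0]],[[-0.4,0,0],[0,0,0]]]'
```

```text
clock: 41.75
eef_pos: [0.6445, -0.0946, 0.157]
orientation: [-3.141, -0.012, 2.776]
contact_force: [-15.7, 6.2, 8.5]
opening: -0.005
```

```bash
python3 -m creep '[[[-0.08,0,0],[0,0,0]],[[-0.16,0,0],[0,0,0]],[[-0.24,0,0],[0,0,0]],[[-0.28,0,0],[0,0,0]],[[-0.3,0,0],[0,0,0]]]'
python3 - <<'E'
from h import *
print(head())
E
```

```text
clock: 42.38
eef_pos: [0.6465, -0.0954, 0.1563]
orientation: [-3.141, -0.014, 2.776]
contact_force: [-17.7, 6.1, 7.5]
opening: -0.003
{'headrear': array([-110.6, -109.7]), 'paddle': array([-93.5,   0.3, 123.4]), 'cap': array([15.1, 15.7, 16.9]), 'n': (548, 141, 323)}
```

```bash
python3 -m creep '[[[-0.08,0,0],[0,0,0]],[[-0.16,0,0],[0,0,0]],[[-0.24,0,0],[0,0,0]],[[-0.32,0,0],[0,0,0]],[[-0.4,0,0],[0,0,0]]]'
```

```text
clock: 43.05
eef_pos: [0.6492, -0.0964, 0.1553]
orientation: [-3.141, -0.016, 2.776]
contact_force: [-18.6, 7.1, 4.1]
opening: 0.0
```

```bash
python3 -m creep '[[[2,0,0],[0,0,0]],[[4,0,0],[0,0,0]],[[6,0,0.1],[0,0,0]],[[7.2,0,0.2],[0,0,0]],[[7.4,0,0.3],[0,0,0]]]'
python3 -m creep '[[[-0.4,0,0],[0,0,0]],[[-0.8,0,0],[0,0,0]],[[-1.2,0,-0.05],[0,0,0]],[[-1.6,0,-0.1],[0,0,0]],[[-1.9,0,-0.15],[0,0,0]]]'
python3 - <<'E'
from h import *
print(head())
E
```

```text
clock: 43.68
eef_pos: [0.5872, -0.0728, 0.155]
orientation: [-3.142, 0.0, 2.775]
contact_force: [-3.9, 1.8, 2.3]
opening: -0.002
clock: 44.3
eef_pos: [0.6024, -0.0786, 0.1566]
orientation: [-3.142, -0.007, 2.775]
contact_force: [-14.6, 4.9, 11.4]
opening: -0.001
{'headrear': array([-115.5, -114.2]), 'paddle': array([-98. ,   0.3, 125.6]), 'cap': array([15.1, 16.2, 18.1]), 'n': (613, 158, 499)}
```

```bash
python3 -m creep '[[[-0.24,0,-0.03],[0,0,0]],[[-0.48,0,-0.06],[0,0,0]],[[-0.72,0,-0.09],[0,0,0]],[[-0.96,0,-0.12],[0,0,0]],[[-1.2,0,-0.14],[0,0,0]]]'
python3 -m creep '[[[-0.24,0,0],[0,0,0]],[[-0.48,0,0],[0,0,0]],[[-0.72,0,0],[0,0,0]],[[-0.96,0,0],[0,0,0]],[[-1.2,0,0],[0,0,0]]]'
python3 - <<'E'
from h import *
print(head())
E
```

```text
clock: 44.98
eef_pos: [0.6127, -0.0825, 0.158]
orientation: [-3.142, -0.008, 2.775]
contact_force: [-16.5, 6.0, 12.6]
opening: 0.0
clock: 45.6
eef_pos: [0.6239, -0.0868, 0.1582]
orientation: [3.142, -0.008, 2.775]
contact_force: [-16.5, 6.0, 12.2]
opening: 0.002
{'headrear': array([-112.5, -111.3]), 'paddle': array([-94.7,   0.3, 123.8]), 'cap': array([15.1, 16.5, 18.7]), 'n': (577, 146, 489)}
```

```bash
python3 -m creep '[[[-0.2,0,0],[0,0,0]],[[-0.4,0,0],[0,0,0]],[[-0.6,0,0],[0,0,0]],[[-0.8,0,0],[0,0,0]],[[-1.0,0,0],[0,0,0]]]'
python3 -m creep '[[[-0.12,0,0],[0,0,0]],[[-0.24,0,0],[0,0,0]],[[-0.36,0,0],[0,0,0]],[[-0.48,0,0],[0,0,0]],[[-0.6,0,0],[0,0,0]]]'
```

```text
clock: 46.28
eef_pos: [0.6331, -0.0903, 0.157]
orientation: [-3.142, -0.009, 2.775]
contact_force: [-14.9, 5.2, 7.1]
opening: -0.002
clock: 46.9
eef_pos: [0.6378, -0.0921, 0.1563]
orientation: [-3.141, -0.011, 2.775]
contact_force: [-16.3, 6.5, 5.6]
opening: 0.003
```

```bash
python3 -m creep '[[[-0.16,0,0],[0,0,0]],[[-0.32,0,0],[0,0,0]],[[-0.48,0,0],[0,0,0]],[[-0.64,0,0],[0,0,0]],[[-0.8,0,0],[0,0,0]]]'
python3 - <<'E'
from h import *
print(head())
E
```

```text
clock: 47.52
eef_pos: [0.6436, -0.0943, 0.1549]
orientation: [-3.141, -0.016, 2.776]
contact_force: [-18.2, 7.5, 1.8]
opening: 0.001
{'headrear': array([-111.2, -110.3]), 'paddle': array([-93.7,   0.4, 122.9]), 'cap': array([15.2, 15.7, 16.7]), 'n': (555, 142, 333)}
```

```bash
python3 -m creep '[[[-0.16,0,0],[0,0,0]],[[-0.32,0,0],[0,0,0]],[[-0.48,0,0],[0,0,0]],[[-0.54,0,0],[0,0,0]],[[-0.6,0,0],[0,0,0]]]'
```

```text
clock: 48.2
eef_pos: [0.6476, -0.0959, 0.1536]
orientation: [-3.141, -0.02, 2.776]
contact_force: [-20.9, 8.3, -1.1]
opening: 0.003
```

```bash
python3 -m creep '[[[-0.05,0,0],[0,0,0]],[[-0.1,0,0],[0,0,0]],[[-0.15,0,0],[0,0,0]],[[-0.2,0,0],[0,0,0]],[[-0.25,0,0],[0,0,0]]]'
python3 - <<'E'
from h import *
print(head())
E
```

```text
clock: 48.82
eef_pos: [0.6492, -0.0965, 0.153]
orientation: [-3.141, -0.022, 2.776]
contact_force: [-21.3, 8.6, -1.1]
opening: 0.005
{'headrear': array([-109.8, -108.7]), 'paddle': array([-92.9,   0.4, 122.9]), 'cap': array([15. , 15.6, 17. ]), 'n': (541, 136, 257)}
```

The push reached 23 N, which is firm. Now I'll let the trigger out and rise clear.

```bash
python3 -m creep '[[[2,0,0],[0,0,0]],[[4.5,0,0],[0,0,0]],[[7,0,0],[0,0,0]],[[8.4,0,-1],[0,0,0]],[[8.4,0,-5.5],[0,0,0]]]'
python3 - <<'E'
from h import *
print(head());print(capside())
print(to(O+f*-.070+[0,0,.205]),to(O+f*-.070+[0,0,.118]))
snap('scene','c4',(220,210,400,345),4)
E
```

```text
clock: 49.5
eef_pos: [0.5779, -0.0696, 0.2113]
orientation: [-3.141, -0.004, 2.775]
contact_force: [0.7, -0.5, 0.2]
opening: 0.004
{'headrear': array([-116. , -114.7]), 'paddle': array([-98.3,   1.4, 125. ]), 'cap': array([15.5, 17.2, 32.2]), 'n': (629, 155, 549)}
(array([46.3, 47.6, 57.5, 65.5, 66.2]), 163)
[-9.31  0.02  1.49] [-9.210e+00  1.000e-02  1.019e+01]
```

View pics/c4.png

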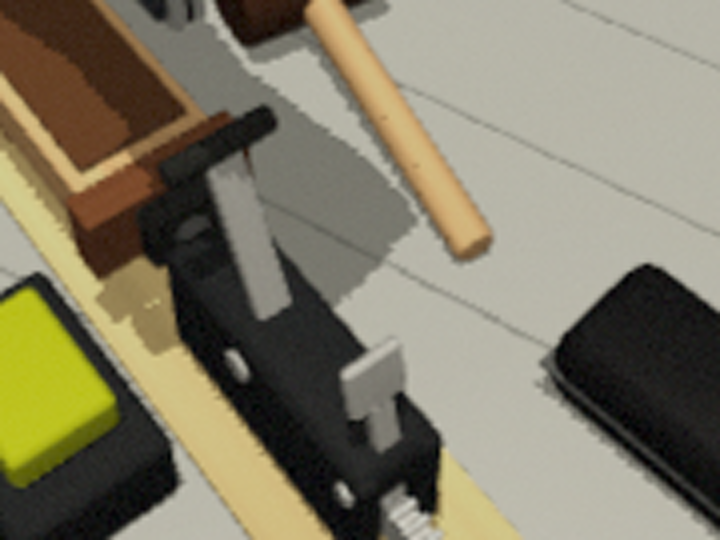

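The trigger is at rest, with its bar at (215,145). The pad is on the cap and the cap is against the board. Next is the release paddle, at (372,375).

```bash
python3 -m creep '[[[-3.2,0,0],[0,0,0]],[[-6.4,0,0],[0,0,0]],[[-9.2,0,0.5],[0,0,0]],[[-9.3,0,5],[0,0,0]],[[-9.3,0,9.2],[0,0,0]]]'
python3 -m creep '[[[-0.3,0,0.2],[0,0,0]],[[-0.6,0,0.2],[0,0,0]],[[-0.9,0,0.2],[0,0,0]],[[-1.2,0,0.2],[0,0,0]],[[-1.5,0,0.2],[0,0,0]]]'
python3 - <<'E'
from h import *
print(head());o=robot.get_obs();print(cl(o['eef_pos'][None]))
E
```

```text
clock: 50.28
eef_pos: [0.6679, -0.1041, 0.1192]
orientation: [3.142, 0.002, 2.774]
contact_force: [-0.5, 0.4, -0.0]
opening: 0.003
clock: 50.9
eef_pos: [0.6802, -0.1085, 0.1198]
orientation: [3.141, 0.0, 2.775]
contact_force: [-3.2, 1.0, 1.5]
opening: 0.002
{'headrear': array([-116.2, -115.4]), 'paddle': array([-99.4,   1. , 124.9]), 'cap': array([15.3, 16.4, 32.3]), 'n': (574, 161, 529)}
[[-80.59255804   0.49085225 119.42687261]]
```

```bash
python3 -m creep '[[[-0.25,0,0],[0,0,0]],[[-0.5,0,0],[0,0,0]],[[-0.75,0,0],[0,0,0]],[[-1,0,0],[0,0,0]],[[-1.25,0,0],[0,0,0]]]'
python3 -m creep '[[[-0.25,0,0],[0,0,0]],[[-0.5,0,0],[0,0,0]],[[-0.75,0,0],[0,0,0]],[[-1,0,0],[0,0,0]],[[-1.25,0,0],[0,0,0]]]'
python3 - <<'E'
from h import *
print(head());print(capside())
E
```

```text
clock: 51.58
eef_pos: [0.6921, -0.1132, 0.1187]
orientation: [-3.142, 0.0, 2.775]
contact_force: [-3.7, 1.2, 2.8]
opening: -0.0
clock: 52.2
eef_pos: [0.7032, -0.1174, 0.1187]
orientation: [-3.141, -0.001, 2.775]
contact_force: [-4.9, 2.1, 4.1]
opening: -0.002
{'headrear': array([-124.3, -123.4]), 'paddle': array([-122.1,    1.7,  127.9]), 'cap': array([30.1, 32.7, 34.5]), 'n': (452, 111, 572)}
(array([45.8, 47.3, 57.5, 65.5, 65.9]), 171)
```

```bash
python3 -m creep '[[[-0.5,0,0],[0,-0.024,0]],[[-1,0,0],[0,-0.048,0]],[[-1.5,0,0],[0,-0.072,0]],[[-2,0,0],[0,-0.096,0]],[[-2.5,0,0],[0,-0.12,0]]]'
python3 -m creep '[[[-0.4,0,0.05],[0,-0.024,0]],[[-0.8,0,0.1],[0,-0.048,0]],[[-1.2,0,0.15],[0,-0.072,0]],[[-1.6,0,0.2],[0,-0.096,0]],[[-2,0,0.25],[0,-0.12,0]]]'
python3 - <<'E'
from h import *
print(head());print(robot.get_obs()['qpos'].round(2))
E
```

```text
clock: 52.92
eef_pos: [0.7252, -0.1258, 0.117]
orientation: [-3.141, 0.116, 2.775]
contact_force: [-6.0, 3.3, -0.2]
opening: -0.002
clock: 53.55
eef_pos: [0.7435, -0.1328, 0.1159]
orientation: [-3.141, 0.235, 2.775]
contact_force: [-5.6, 3.2, -1.5]
opening: -0.002
{'headrear': array([-160. , -159.2]), 'paddle': array([-157.8,    2.7,  129.5]), 'cap': array([44.4, 45.5, 46. ]), 'n': (512, 141, 564)}
[-0.27  0.52  0.05  0.86 -0.02  0.09]
```

```bash
python3 -m creep '[[[-0.35,0,0.08],[0,-0.024,0]],[[-0.7,0,0.16],[0,-0.048,0]],[[-1.05,0,0.24],[0,-0.072,0]],[[-1.4,0,0.32],[0,-0.096,0]],[[-1.7,0,0.4],[0,-0.12,0]]]'
python3 -m creep '[[[-0.2,0,0.07],[0,0,0]],[[-0.4,0,0.14],[0,0,0]],[[-0.6,0,0.21],[0,0,0]],[[-0.8,0,0.28],[0,0,0]],[[-1,0,0.35],[0,0,0]]]'
python3 - <<'E'
from h import *
print(head())
E
```

```text
clock: 54.22
eef_pos: [0.7594, -0.1389, 0.1154]
orientation: [-3.141, 0.354, 2.775]
contact_force: [-6.4, 3.3, -2.8]
opening: 0.001
clock: 54.85
eef_pos: [0.7663, -0.1416, 0.115]
orientation: [-3.141, 0.347, 2.776]
contact_force: [-22.2, 7.4, 8.2]
opening: 0.001
{'headrear': array([-182.6, -181.6]), 'paddle': array([-180.7,    2.9,  130.1]), 'cap': array([44.6, 45.5, 45.9]), 'n': (707, 172, 572)}
```

Run:
```python
from h import *
snap('scene','c5',(240,240,400,400),3.7)
```

```text
(no output)
```

View pics/c5.png

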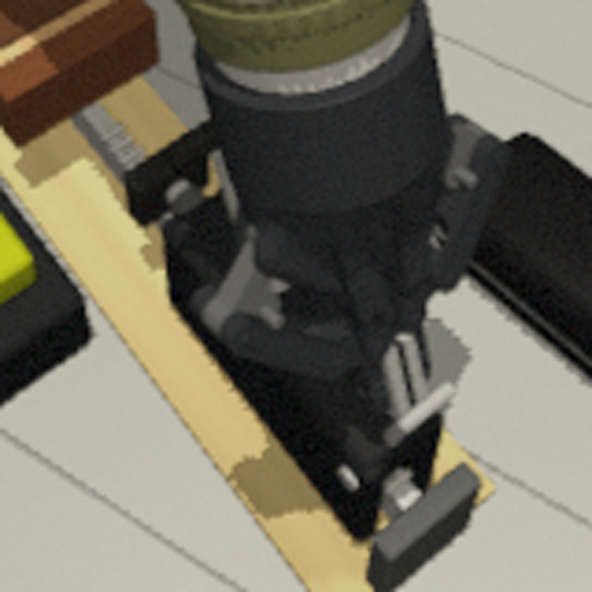

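The head still shows about a 10 mm gap to the stop block: its rear corner is at (365,540) and the block's front at (385,530). The force is unexplained, so I'll check it.

Run:
```python
from h import *
o=robot.get_obs();M=R.from_euler('xyz',o['orientation']).as_matrix()
F=o['contact_force'];T=o['torque'];print('F',F.round(1),'T',T.round(2))
print('clamp F',[F@f,F@lat,F[2]],'T about lat',T@lat, 'r',(np.cross(F,T)/(F@F)*1000).round(0), cl(o['eef_pos'][None]))
C=cl(cloud(dict(np.load('c5.npz'))))
s=C[(abs(C[:,1])<26)&(C[:,2]>52)&(C[:,2]<60)&(C[:,0]<-183)];print('stop',np.percentile(s[:,0],[1,5,50,95,99]).round(1),len(s))
b=C[(abs(C[:,1])<30)&(C[:,2]>150)&(C[:,2]<180)&(C[:,0]>-95)&(C[:,0]<-30)];print('bar?',np.percentile(b,[5,50,95],axis=0).round(0) if len(b) else 0)
C=cl(cloud(robot.get_image('side')));b=C[(abs(C[:,1])<30)&(C[:,2]>145)&(C[:,2]<178)&(C[:,0]>-130)&(C[:,0]<-30)];print('side',np.percentile(b,[2,10,50,90,98],axis=0).round(0) if len(b) else 0)
```

```text
F [-17.7   7.3   5.6] T [1.25 3.34 0.  ]
clamp F [np.float64(19.137217166211716), np.float64(-0.4312398591242703), np.float64(5.583735076060466)] T about lat -3.5607287554825047 r [ -47.   18. -171.] [[-172.55743526    0.55027512  115.09652988]]
stop [-203.9 -203.4 -198.  -192.  -183.2] 304
bar? [[-72.   6. 156.]
 [-68.  15. 167.]
 [-62.  24. 170.]]
side [[-73. -25. 146.]
 [-70. -23. 150.]
 [-63.  -4. 166.]
 [-60.  17. 171.]
 [-59.  22. 172.]]
```

```bash
python3 -m creep '[[[0.4,0,-0.3],[0,0,0]],[[0.8,0,-0.6],[0,0,0]],[[0.8,0,-0.6],[0,0,0]],[[0.5,0,-0.5],[0,0,0]],[[0.2,0,-0.4],[0,0,0]]]'
python3 - <<'E'
from h import *
print(head(),robot.get_obs()['contact_force'].round(1))
E
python3 -m creep '[[[-0.1,0,0.03],[0,0,0]],[[-0.2,0,0.07],[0,0,0]],[[-0.3,0,0.1],[0,0,0]],[[-0.35,0,0.12],[0,0,0]],[[-0.4,0,0.14],[0,0,0]]]'
python3 - <<'E'
from h import *
print(head())
E
```

```text
clock: 55.62
eef_pos: [0.7662, -0.1418, 0.1188]
orientation: [-3.141, 0.353, 2.775]
contact_force: [-5.8, 2.7, -2.0]
opening: -0.002
{'headrear': array([-182.7, -181.8]), 'paddle': array([-183.2,    3.2,  130.6]), 'cap': array([44.7, 45.7, 46. ]), 'n': (740, 145, 565)} [-6.5  2.1 -0. ]
clock: 56.3
eef_pos: [0.767, -0.142, 0.1184]
orientation: [-3.14, 0.348, 2.776]
contact_force: [-20.0, 6.8, 7.4]
opening: -0.001
{'headrear': array([-182.7, -181.4]), 'paddle': array([-183.1,    2.4,  130.5]), 'cap': array([44.5, 45.5, 45.8]), 'n': (731, 137, 565)}
```

Run:
```python
from h import *
snap('scene','c6',(320,330,390,400),8)
```

```text
(no output)
```

View pics/c6.png

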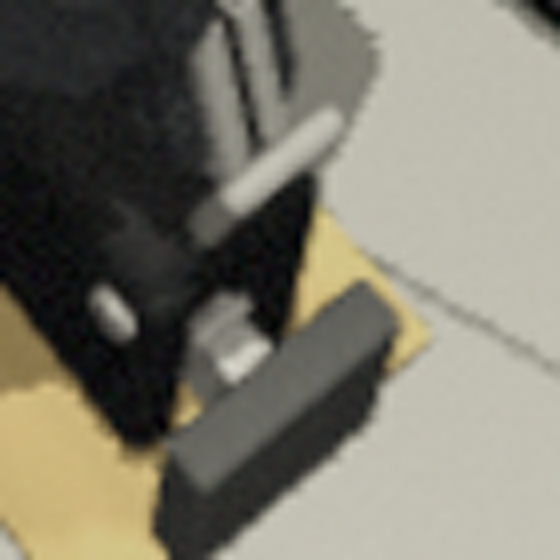

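The lever is fully back (its face is level with the head's rear edge), and the head stops hard at the same place twice. I'll try one fresh, gentle release-and-push to confirm this is the rear stop.

```bash
python3 -m creep '[[[0.8,0,-0.3],[0,0,0]],[[1.8,0,-0.6],[0,0,0]],[[2.8,0,-0.9],[0,0,0]],[[2.8,0,-0.9],[0,0,0]],[[2.0,0,-0.8],[0,0,0]]]'
python3 -m creep '[[[-0.4,0,0.12],[0,0,0]],[[-0.8,0,0.24],[0,0,0]],[[-1.2,0,0.36],[0,0,0]],[[-1.6,0,0.48],[0,0,0]],[[-1.9,0,0.6],[0,0,0]]]'
python3 -m creep '[[[-0.06,0,0.02],[0,0,0]],[[-0.12,0,0.04],[0,0,0]],[[-0.18,0,0.06],[0,0,0]],[[-0.24,0,0.08],[0,0,0]],[[-0.25,0,0.08],[0,0,0]]]'
python3 - <<'E'
from h import *
print(head())
E
```

```text
clock: 57.02
eef_pos: [0.7525, -0.1363, 0.1227]
orientation: [-3.142, 0.36, 2.775]
contact_force: [-3.1, 1.1, -3.2]
opening: -0.001
clock: 57.65
eef_pos: [0.768, -0.1422, 0.122]
orientation: [-3.141, 0.352, 2.776]
contact_force: [-22.5, 7.7, 10.3]
opening: -0.001
clock: 58.28
eef_pos: [0.7681, -0.1423, 0.122]
orientation: [-3.14, 0.349, 2.776]
contact_force: [-25.0, 8.8, 11.2]
opening: 0.003
{'headrear': array([-182.7, -181.3]), 'paddle': array([-185.4,    3.4,  131.2]), 'cap': array([44.8, 45.4, 45.8]), 'n': (764, 115, 558)}
```

```bash
python3 -m creep '[[[0.94,0,-0.34],[0,0,0]],[[2.1,0,-0.8],[0,0,0]],[[2.5,0,-1.6],[0,0,0]],[[1.3,0,-5],[0,0,0]],[[-0.2,0,-9.8],[0,0,0]]]'
python3 -m creep '[[[-1,0,-3],[0,0,0]],[[-1,0,-3],[0,0,0]],[[-1,0,-3],[0,0,0]],[[-1,0,-3],[0,0,0]],[[-1,0,-3],[0,0,0]]]'
python3 - <<'E'
from h import *
print(head(),capside())
d=robot.get_image('side');a=snap('scene','fin',None,1)
for n,u,v in [('battery',228,308),('case',403,312),('mallet',294,200),('handle end',336,267)]: print(n,pt(a,u,v).round(3))
z=np.vstack([cv2.resize(a['pixels'][200:400,190:450],(780,600))]);cv2.imwrite('pics/fin2.png',z[:,:,::-1])
E
```

```text
clock: 58.95
eef_pos: [0.7441, -0.1334, 0.2175]
orientation: [-3.141, 0.362, 2.774]
contact_force: [0.4, -1.3, 1.0]
opening: 0.0
clock: 59.58
eef_pos: [0.7416, -0.1323, 0.2462]
orientation: [-3.141, 0.358, 2.775]
contact_force: [0.3, -0.8, 0.1]
opening: -0.002
{'headrear': array([-182.2, -180.5]), 'paddle': array([-165.2,    1.2,  125.4]), 'cap': array([44.8, 45.3, 45.7]), 'n': (1569, 165, 508)} (array([46. , 47.6, 57.7, 65.7, 66.2]), 166)
battery [ 0.566 -0.164  0.064]
case [ 0.809 -0.01   0.044]
mallet [ 0.695 -0.152  0.375]
handle end [ 0.737 -0.137  0.279]
```

View pics/fin2.png

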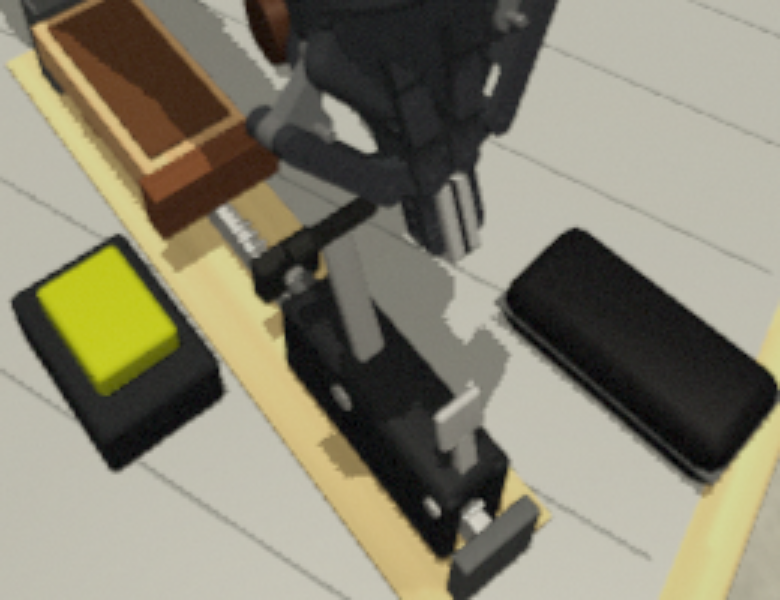

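```bash
python3 -c "
from rig import robot
print(robot.sign_off())"
```

```text
the job is handed in; nothing more can be done
None
```

I handed the job in at about 59.7 s of the 69 s. The cap is home and the head is back, but I'm not certain the head reached its rear stop.

**Clamping:** I pumped the trigger in eight strokes. The cap went fully home; its faces measured about 46 and 66 mm ahead of the clamp's origin, and they should be at 45 and 65. On the last stroke the push climbed to 23 N, so I stopped there and let the trigger out. The head still held about 41 mm forward of where it started, with the cap home.

The two strokes before that also ended at about 20 N. After each of the last three, the head dropped back 3 to 5 mm, while you gave up to 3 mm. The 23 N was therefore felt during the push, and I did not measure how hard the clamp held afterwards.

**Release:** I pushed the release lever and slid the head back slowly. It then stopped hard, at the same place on three pushes including one after letting the lever spring back. The firmest of those pushes read 26 N sideways, about 29 N in all.

**Last checks:**
- **Cap:** it had not moved and is still home.
- **Trigger and lever:** both are at rest, and the gripper is clear with no contact force.
- **Battery and case:** neither has moved.
- **Mallet:** it looked undisturbed in earlier pictures, but the arm hid it in the last one, so I could not measure it again.
- **Rear stop (disagrees):** the pictures show about 8 mm between the back of the head and the stop block. I took the hard stop as the end of travel, because the lever was fully pushed and the head would not go further, but the gap is unexplained.

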